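# Set the sprung lock slide of a cake turntable

### The job

Lock the cake turntable: with a fingertip on the front of the thumb tab, push the sprung slide all the way in towards the turntable until it stops, then let it go so that it springs back and catches on the stop pin at the middle of its travel. Push only - do not pinch or hook the tab, do not touch the stop pin, and leave the ramekin, bowl, smoother and spatula where they are.

Things in the scene. Friction and masses are not known exactly. Their poses are not given: they have to be found in the camera images.
- turntable: Cast-aluminium cake turntable, fixed; disc 236 mm across, top 72 mm high. Origin on the bench below the disc's axis. A straight channel runs from it along -x, holding a flat steel slide with an upright thumb tab at its outer end. Channel 46 mm wide, side rails 22 mm high; it ends 3 mm in front of the resting tab's face, then bare bench. +x = push direction, z up.
- tab_face (a point): Point on the front face of the steel thumb tab, mid-width, 45 mm above the bench; moves with the slide. Face 34 mm wide (along y), from 14 to 66 mm above the bench; whole tab 12 mm thick. +x is level, from the face into the tab and on to the turntable's axis (push direction), 225 mm away at rest; z up. A fingertip 28 to 50 mm above the bench clears the rails and meets the face.
- lock_slide (a joint): Slide travel in m: 0 sprung fully out (start), 0.050 fully in at its stop, about 0.025 latched on the stop pin. A spring pushes it out with 3 N at 0 and 8 N at 0.050, plus light drag. Going in, a ramped tooth lifts the pin, which drops behind it at about 0.025; let go after that, the slide returns until the tooth rests on the pin.
- stop_pin: The stop pin, an upright steel pin 8 mm across with a round head 20 mm across, sprung downwards through a dark bridge over the channel. Origin at the top centre of the head: 70 mm above the bench when down, 76 mm while the tooth passes under it. It stands 85 mm beyond the resting tab face along the push direction. Not to be touched.
- tab_back: The stiffener behind the thumb tab's front plate, 7 mm thick, 40 mm wide, 48 mm high, forming the tab's back and sides; it moves with the slide. Origin at its centre, 8.5 mm behind the front face. Not to be touched: the tab is pushed on its front face only.
- ramekin: Pink ceramic ramekin, 80 mm across, 45 mm high, standing loose beside the channel; origin at the centre of its underside.
- bowl: Small glass bowl, 90 mm across, 45 mm high, standing loose beside the channel; origin at the centre of its underside.
- smoother: Black plastic icing smoother lying plate down on the turntable's disc, 150 x 80 mm plate with a handle along its length, 45 mm high; origin at the centre of its underside, x along its length.
- spatula: Offset spatula lying on the turntable's disc, about 245 mm long, 22 mm high, black handle towards -x, steel blade towards +x; origin on the disc below its middle.

How it is judged:
By the outcome, as a careful person would: the job done as asked, in the order asked, and still so for the second after the job is handed in, with the robot touching nothing.
It also fails if it takes over 40 s, if anything falls off the work surface, if the arm or the gripper's body presses on something with over 40 N, if the wrist force passes 120 N, or if a joint passes its speed limit or range.

### The arm

A 7-joint arm with a two-finger parallel gripper is mounted at the origin on the work surface. World frame = base frame: x ahead of the robot, y to its left, z up, the work surface at z = 0. Lengths are in m, angles in rad, forces in N, time in s.
With the tool pointing down it reaches from about 0.4 to 0.85 m from the base axis. Payload 4.4 kg.
Tool frame: the origin (TCP) lies midway between the tips of the shut fingers; the grasp point (between the pads) lies 19 mm behind it (grip_depth is the distance from the TCP to the grasp point, in m); z points along the fingers, y is the line along which they close (so a half turn about z gives the same grasp; the last joint's range is limited). The gripper opens to 94 mm and grips with 3 to 60 N. Pads are 16 mm wide; open, the fingers measure 119 mm over their backs; the gripper's body (75 mm by 177 mm) begins 78 mm behind the grasp point.
Start: joints at [-1.376, 0.628, 0.038, 1.517, -0.027, 0.996, -0.02], TCP at [0.168, 0.628, 0.205] pointing down, gripper open.
Joint ranges: [-3.06, 3.06], [-0.37, 2.12], [-1.25, 1.32], [0.18, 2.47], [-1.1, 4.24], [0.23, 1.98], [-2.94, 2.94]. Speed limits (rad/s): [2.57, 2.57, 3.14, 3.14, 3.14, 3.14, 3.14].

### API

Orientations are given as a unit quaternion [w, x, y, z].
In Python, from workcell import sense, snapshot, sign_off, silhouettes, pinpoint, grip_depth gives the robot as it stands. The module is installed in compiled form; this text tells all that it offers.
- The arm moves only by the tool move_arm, never from a script. Its argument "increments" is one flat list of numbers, 7 for each row, row after row: the gripper command: -1 is shut, 1 is fully open, values between are in proportion, then the shift along the tool's x, y, z in units of 10 cm (1.0 is 10 cm), then the turn, a rotation vector about the tool's x, y, z in units of pi/4 rad (1.0 is pi/4 rad). In form: [jaw, tx, ty, tz, ax, ay, az, jaw, tx, ty, tz, ax, ay, az, ...]. A call has 1 to 5 rows; each row is the pose to reach, as a shift and turn from the pose commanded when the call began, along the tool's axes at that moment; what a row does not reach only later rows make up. A row lasts 1/12 s, in which the tool goes at most 41.7 mm and 7.16 degrees, less where a joint would pass 70% of its speed; a pose out of reach is approached as far as the arm can. A call with a number of a shift or a turn outside -1 to 1 is refused whole. A call with a gripper value outside its range is refused whole. The fingers move at their own pace and stop on an object; "squeeze" is the grip in N (left out, the last holds). Time passes only in rows, so rows that repeat a pose let the fingers close. It gives the time, the measured TCP pose, the force, the opening and the grip force at its end, in the units of the state.
- sense(): the state, without advancing time (a new reading comes with each control period).
- snapshot(name): name is "side" or "top" or "wrist"; returns a dict with "color" (384x512x3 uint8, red, green, blue), "camera_matrix" (3x3 intrinsics, pixels), "position" and "attitude" of the camera in the world. Camera axes: x right, y down, z forward; pixel columns grow to the right and rows downward; lengths in m; the calibration is good to about 2 mm. The wrist camera is an equidistant fisheye: a pixel r from the principal point sees the ray r / f radians off the axis. A picture is of the moment at which its call begins. There is no depth.
- sign_off(): hands the job in; it is judged then, once.
Trained networks look in the newest picture that a camera, given by its name, has taken for a name from the list of things; names that differ only in an ending like _2 or _b are one class to them, and where a whole thing is asked for, a point or a joint stands for the part that bears it (a point fixed in the world has none). Each returns a list of dicts, best first, with "confidence" (0 to 1); they miss things now and then, are a little off and sometimes report something else, mostly with a low value. They report only what shows in the picture. A call takes as long as a camera call.
- silhouettes(name, camera): "region" (384x512 bool, what is visible of it) and "centre" ([column, row] in pixels, amid what is visible of it).
- pinpoint(name, camera): "centre" ([column, row] in pixels: a listed point, or the origin of a listed thing).
The state is a dict: "time_s": time; "joints": joint angles; "joint_velocities": joint speeds; "effort": joint torques, N m; "eef_pos": TCP position; "tool_rot": TCP orientation; "wrist_force": force on the tool from outside, world axes, zero at the start; "wrist_torque": the same for the moment, N m; "opening": finger opening in m; "grip_force": force on a finger pad.
Only numpy, scipy, OpenCV 4.12 (cv2) and the standard library are available. Lean on these libraries where they do the work, as an engineer would, in place of code of your own. Each camera call takes 0.05 s, during which the arm holds its last target. There are 200 camera calls.

## Working session

There is one attempt and no reset: what is moved stays moved. The work goes in short steps, Python scripts to look and compute and a tool call to move; the robot and the scene stay as the last step left them, time stands still between calls to the robot, and variables do not carry over. Pictures are saved under pics/ and viewed, at most 10 in all, crops included, and the job is handed in when it is done.

Besides the shell and the picture viewer there is one more tool, called as name(argument=value, ...) on one line, values as JSON. move_arm: Moves the arm, as the interface text tells. Shifts and turns lie within -1 to 1; 1 stands for 10 cm of shift or pi/4 rad of turn. Its arguments: {"type":"object","properties":{"increments":{"type":"array"},"squeeze":{"type":"number"}},"required":["increments"]}

```bash
mkdir -p pics; cat > h.py <<'E'
import numpy as np,cv2
from workcell import *
from scipy.spatial.transform import Rotation as R
def rot(a):
    a=np.array(a,float)
    return a if a.shape==(3,3) else R.from_quat(a[[1,2,3,0]]).as_matrix()
def ray(s,px):
    K=s["camera_matrix"];d=np.array([(px[0]-K[0,2])/K[0,0],(px[1]-K[1,2])/K[1,1],1])
    return np.array(s["position"]),rot(s["attitude"])@d
def atz(s,px,z):
    p,d=ray(s,px);return p+d*(z-p[2])/d[2]
def tri(obs):
    A=np.zeros((3,3));b=np.zeros(3)
    for s,px in obs:
        p,d=ray(s,px);d=d/np.linalg.norm(d);M=np.eye(3)-np.outer(d,d);A+=M;b+=M@p
    return np.linalg.solve(A,b)
E
python3 - <<'E'
from h import *
S={c:snapshot(c) for c in("side","top")}
cv2.imwrite("pics/a.png",np.hstack([cv2.resize(S[c]["color"][:,:,::-1],(400,300)) for c in S]))
for c in S: cv2.imwrite(f"pics/{c}.png",S[c]["color"][:,:,::-1]); print(c,S[c]["position"])
for n,z in dict(turntable=0,tab_face=.045,stop_pin=.07,tab_back=.04,ramekin=0,bowl=0,smoother=.072,spatula=.072).items():
    o=[]
    for c in S:
        r=pinpoint(n,c)
        for q in r[:2]: print(n,c,np.round(q["centre"],1),round(q["confidence"],2),atz(S[c],q["centre"],z).round(3))
        if r:o.append((S[c],r[0]["centre"]))
    if len(o)==2: print("   tri",tri(o).round(3))
s=sense();print(s["eef_pos"],s["tool_rot"],s["time_s"],s["wrist_force"])
print(rot(s["tool_rot"]).round(3))
E
```

```text
side [ 0.35132954 -0.40883866  0.53257203]
top [ 0.45757064 -0.03664695  0.96230829]
turntable side [309.  198.7] 0.76 [ 0.693 -0.035  0.   ]
turntable top [255.8 140.5] 0.85 [ 0.696 -0.035  0.   ]
   tri [ 0.695 -0.035 -0.001]
tab_face side [265.3 280.7] 0.94 [ 0.511 -0.162  0.045]
tab_face top [324.9 227.6] 0.97 [ 0.511 -0.17   0.045]
   tri [ 0.509 -0.168  0.055]
stop_pin side [284.2 229.5] 0.44 [ 0.576 -0.115  0.07 ]
stop_pin top [300.  191.8] 0.51 [ 0.578 -0.12   0.07 ]
stop_pin top [275.4 112. ] 0.36 [ 0.736 -0.074  0.07 ]
   tri [ 0.576 -0.119  0.075]
tab_back side [267.6 284.1] 0.42 [ 0.512 -0.166  0.04 ]
tab_back top [318.7 225.2] 0.41 [ 0.516 -0.158  0.04 ]
tab_back top [367.3 185.9] 0.32 [ 0.594 -0.257  0.04 ]
   tri [ 0.516 -0.16   0.027]
ramekin side [203.8 250.5] 0.68 [ 0.469 -0.034  0.   ]
ramekin top [250.3 250. ] 0.83 [ 0.468 -0.024  0.   ]
   tri [ 0.47  -0.024 -0.013]
bowl side [353.3 319.2] 0.88 [ 0.599 -0.263  0.   ]
bowl side [283.9 229.2] 0.49 [ 0.61 -0.07  0.  ]
bowl top [367.5 183. ] 0.64 [ 0.605 -0.267  0.   ]
   tri [ 0.602 -0.265  0.   ]
smoother side [279.8 168.2] 0.63 [0.649 0.003 0.072]
smoother side [357.8 318.5] 0.6 [ 0.571 -0.285  0.072]
smoother top [237.3 154.1] 0.59 [0.652 0.001 0.072]
   tri [0.65  0.001 0.073]
spatula side [343.5 177. ] 0.7 [ 0.729 -0.077  0.072]
spatula top [272.7 112.7] 0.75 [ 0.734 -0.069  0.072]
spatula top [322.9 228.5] 0.47 [ 0.507 -0.162  0.072]
   tri [ 0.738 -0.069  0.062]
[0.16760993 0.62804902 0.20550941] [-8.89154300e-07  1.30057038e-01  9.91506513e-01  4.14539806e-05] 0.9 [ 1.1665791  -0.33072906 -0.58288845]
[[-0.966  0.258  0.   ]
 [ 0.258  0.966  0.   ]
 [ 0.     0.    -1.   ]]
```

View pics/top.png

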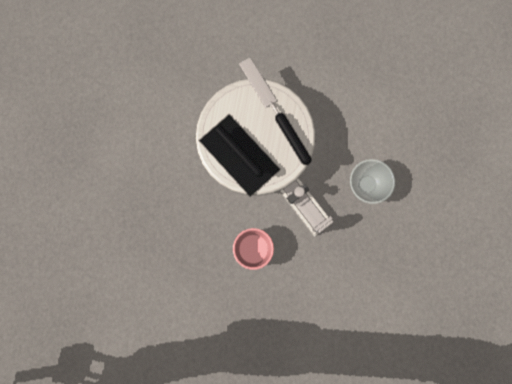

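View pics/side.png

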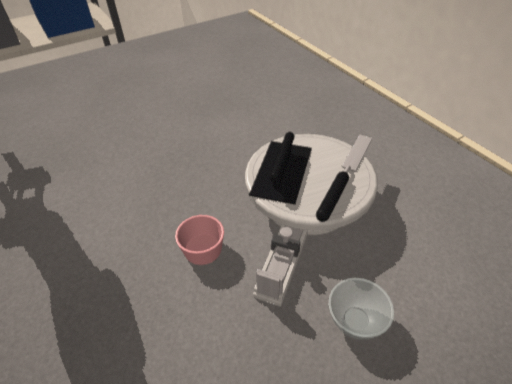

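The pictures agree with the networks. The tab is at about (322,227) in top and (268,280) in side, and the pin is at (300,191) in top. The ramekin is on the left and the bowl on the right. The turntable-to-face distance comes out at 0.226 m against 0.225 given, so the positions are consistent. Push direction is about 35.7°. Next I plan an arc at height to in front of the tab, with the fingers shut and tool x along the push.

```bash
python3 - <<'E'
from h import *
s=sense();p=s["eef_pos"];X=rot(s["tool_rot"])[:,0]
u=np.array([np.cos(np.radians(35.7)),np.sin(np.radians(35.7))])
g=np.array([.511,-.167])-.055*u; print(g)
a0,r0,y0=np.arctan2(p[1],p[0]),np.hypot(p[0],p[1]),np.arctan2(X[1],X[0])
a1,r1,y1=np.arctan2(g[1],g[0]),np.hypot(*g),np.radians(35.7)
n=8;pos=np.array(p[:2]);psi=y0
for i in range(1,n+1):
    t=i/n;a=a0+t*(a1-a0);r=r0+t*(r1-r0);q=r*np.array([np.cos(a),np.sin(a)]);d=q-pos
    x=np.array([np.cos(psi),np.sin(psi)]);y=np.array([np.sin(psi),-np.cos(psi)])
    T=np.round([d@x*10,d@y*10],2);w=round((psi-y0-t*(y1-y0))/(np.pi/4),2)
    print(T,w); pos=pos+(T[0]*x+T[1]*y)/10; psi-=w*np.pi/4
E
```

```text
[ 0.46633541 -0.19909477]
[-1.34 -0.32] 0.36
[-1.33 -0.23] 0.36
[-1.3  -0.14] 0.36
[-1.27 -0.05] 0.36
[-1.23  0.02] 0.36
[-1.18  0.1 ] 0.36
[-1.15  0.18] 0.36
[-1.09  0.23] 0.35
```

```bash
python3 - <<'E'
from h import *
s=sense();p=s["eef_pos"];X=rot(s["tool_rot"])[:,0]
u=np.array([np.cos(np.radians(35.7)),np.sin(np.radians(35.7))])
g=np.array([.511,-.167])-.055*u
a0,r0,y0=np.arctan2(p[1],p[0]),np.hypot(p[0],p[1]),np.arctan2(X[1],X[0])
a1,r1,y1=np.arctan2(g[1],g[0]),np.hypot(*g),np.radians(35.7)
n=11;pos=np.array(p[:2]);psi=y0
for i in range(1,n+1):
    t=i/n;a=a0+t*(a1-a0);r=r0+t*(r1-r0);q=r*np.array([np.cos(a),np.sin(a)]);d=q-pos
    x=np.array([np.cos(psi),np.sin(psi)]);y=np.array([np.sin(psi),-np.cos(psi)])
    T=np.round([d@x*10,d@y*10],2);w=round((psi-y0-t*(y1-y0))/(np.pi/4),2)
    print(T,w); pos=pos+(T[0]*x+T[1]*y)/10; psi-=w*np.pi/4
E
```

```text
[-0.99 -0.21] 0.26
[-0.97 -0.16] 0.26
[-0.97 -0.11] 0.26
[-0.94 -0.06] 0.27
[-0.93 -0.02] 0.26
[-0.91  0.03] 0.26
[-0.89  0.07] 0.26
[-0.86  0.1 ] 0.26
[-0.84  0.14] 0.26
[-0.81  0.17] 0.26
[-0.79  0.21] 0.26
```

move_arm(increments=[-1,-0.33,-0.06,0,0,0,0.09,-1,-0.66,-0.13,0,0,0,0.18,-1,-0.98,-0.2,0,0,0,0.26], squeeze=15)

```text
time_s: 1.15
eef_pos: [0.2578, 0.5831, 0.2055]
tool_rot: [0.0, 0.231, 0.973, 0.0]
wrist_force: [0.8, 0.3, -0.5]
opening: 0.0772
grip_force: 0.0
```

move_arm(increments=[-1,-0.33,-0.05,0,0,0,0.09,-1,-0.66,-0.11,0,0,0,0.18,-1,-0.97,-0.16,0,0,0,0.26])

```text
time_s: 1.4
eef_pos: [0.3382, 0.5243, 0.2056]
tool_rot: [0.0, 0.33, 0.944, 0.0]
wrist_force: [0.1, 0.2, 1.2]
opening: 0.0572
grip_force: 0.0
```

move_arm(increments=[-1,-0.33,-0.04,0,0,0,0.09,-1,-0.66,-0.08,0,0,0,0.18,-1,-0.97,-0.11,0,0,0,0.26])

```text
time_s: 1.65
eef_pos: [0.4072, 0.4552, 0.2056]
tool_rot: [0.0, 0.425, 0.905, 0.0]
wrist_force: [0.6, 0.2, 0.4]
opening: 0.0373
grip_force: 0.0
```

move_arm(increments=[-1,-0.32,-0.02,0,0,0,0.09,-1,-0.64,-0.04,0,0,0,0.18,-1,-0.94,-0.06,0,0,0,0.27])

```text
time_s: 1.9
eef_pos: [0.4628, 0.3793, 0.2056]
tool_rot: [0.0, 0.518, 0.855, 0.0]
wrist_force: [-0.1, -0.3, 0.2]
opening: 0.0176
grip_force: 0.0
```

move_arm(increments=[-1,-0.32,-0.01,0,0,0,0.09,-1,-0.64,-0.01,0,0,0,0.18,-1,-0.93,-0.02,0,0,0,0.26])

```text
time_s: 2.15
eef_pos: [0.5043, 0.2958, 0.2056]
tool_rot: [0.0, 0.603, 0.798, 0.0]
wrist_force: [-0.2, 0.2, 0.4]
opening: 0.0009
grip_force: 0.0
```

move_arm(increments=[-1,-0.31,0.01,0,0,0,0.09,-1,-0.62,0.02,0,0,0,0.18,-1,-0.91,0.03,0,0,0,0.26])

```text
time_s: 2.4
eef_pos: [0.5319, 0.2094, 0.2056]
tool_rot: [0.0, 0.681, 0.732, 0.0]
wrist_force: [0.2, -0.1, 0.2]
opening: -0.0001
grip_force: 0.0
```

move_arm(increments=[-1,-0.3,0.02,0,0,0,0.09,-1,-0.6,0.05,0,0,0,0.18,-1,-0.89,0.07,0,0,0,0.26])

```text
time_s: 2.65
eef_pos: [0.5455, 0.1214, 0.2056]
tool_rot: [0.0, 0.752, 0.659, 0.0]
wrist_force: [-0.0, 0.1, -0.4]
opening: 0.0007
grip_force: 0.0
```

move_arm(increments=[-1,-0.29,0.03,0,0,0,0.09,-1,-0.58,0.07,0,0,0,0.18,-1,-0.86,0.1,0,0,0,0.26])

```text
time_s: 2.9
eef_pos: [0.5443, 0.0349, 0.2056]
tool_rot: [0.0, 0.815, 0.579, 0.0]
wrist_force: [0.3, 0.5, 1.2]
opening: 0.0003
grip_force: 0.0
```

move_arm(increments=[-1,-0.28,0.05,0,0,0,0.09,-1,-0.56,0.1,0,0,0,0.18,-1,-0.84,0.14,0,0,0,0.26])

```text
time_s: 3.15
eef_pos: [0.53, -0.0489, 0.2056]
tool_rot: [0.0, 0.87, 0.493, 0.0]
wrist_force: [-0.5, -0.1, 0.6]
opening: 0.0007
grip_force: 0.0
```

move_arm(increments=[-1,-0.27,0.06,0,0,0,0.09,-1,-0.54,0.12,0,0,0,0.18,-1,-0.81,0.17,0,0,0,0.26])

```text
time_s: 3.4
eef_pos: [0.5031, -0.1272, 0.2056]
tool_rot: [0.0, 0.916, 0.402, 0.0]
wrist_force: [0.6, 0.2, 0.3]
opening: 0.0002
grip_force: 0.0
```

move_arm(increments=[-1,-0.27,0.07,0,0,0,0.09,-1,-0.54,0.14,0,0,0,0.18,-1,-0.79,0.21,0,0,0,0.26,-1,-0.79,0.21,0,0,0,0.26])

```text
time_s: 3.73
eef_pos: [0.4629, -0.2039, 0.2062]
tool_rot: [0.002, 0.953, 0.303, -0.001]
wrist_force: [-0.6, 0.1, 0.6]
opening: 0.0005
grip_force: 0.0
```

```bash
python3 - <<'E'
from h import *
s=sense();p=s["eef_pos"];X=rot(s["tool_rot"]);print(s["time_s"],np.array(p).round(4),X.round(3),s["opening"],s["joints"],s["wrist_force"])
w=snapshot("wrist");cv2.imwrite("pics/w1.png",w["color"][:,:,::-1])
K=w["camera_matrix"]
for n,z in (("tab_face",.045),("stop_pin",.07),("turntable",0.)):
  for r in pinpoint(n,"wrist")[:2]:
    c=r["centre"];v=np.array([c[0]-K[0,2],c[1]-K[1,2]]);th=np.linalg.norm(v)/K[0,0]
    d=rot(w["attitude"])@np.array([*(v/np.linalg.norm(v)*np.sin(th)),np.cos(th)]);P=np.array(w["position"])
    print(n,c,r["confidence"],(P+d*(z-P[2])/d[2]).round(4))
E
```

```text
3.7333 [ 0.4629 -0.2039  0.2062] [[ 0.816  0.578 -0.   ]
 [ 0.578 -0.816 -0.003]
 [-0.002  0.003 -1.   ]] 0.0005458396826401634 [-0.10331921  0.49883628  0.67888496  1.92602779 -0.40537844  0.85500515
 -0.1671743 ] [-0.64726728  0.05608003  0.63877049]
tab_face [259.7, 122.7] 0.67 [ 0.5135 -0.1683  0.045 ]
stop_pin [257.3, 45.7] 0.59 [ 0.58   -0.1182  0.07  ]
```

View pics/w1.png

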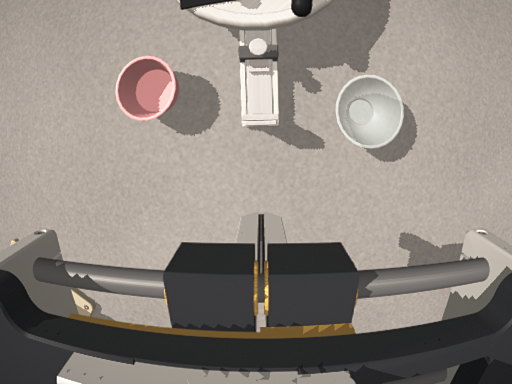

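The wrist view shows the channel running straight up the picture at column ~259, the tab at (260,122) and the pin at (258,46), with the fingers centred at column ~261. The alignment holds to about 1 mm, and the face is about 61 mm ahead. Now I descend to z ≈ 0.038.

move_arm(increments=[-1,0,0,0.33,0,0,-0.02,-1,0,0,0.66,0,0,-0.02,-1,0,0,1.0,0,0,-0.02,-1,0,0,1.0,0,0,-0.02])

```text
time_s: 4.27
eef_pos: [0.463, -0.1947, 0.1007]
tool_rot: [-0.004, 0.948, 0.317, -0.003]
wrist_force: [0.2, 1.0, -0.1]
opening: 0.0003
grip_force: 0.0
```

move_arm(increments=[-1,0,0,0.25,0,0,0,-1,0,0,0.5,0,0,0,-1,0,0,0.67,0,0,0,-1,0,0,0.67,0,0,0,-1,0,0,0.67,0,0,0])

```text
time_s: 4.68
eef_pos: [0.4663, -0.198, 0.0392]
tool_rot: [-0.0, 0.949, 0.316, 0.0]
wrist_force: [-0.0, -0.9, 0.5]
opening: 0.0005
grip_force: 0.0
```

```bash
python3 - <<'E'
from h import *
s=sense();p=s["eef_pos"];X=rot(s["tool_rot"]);print(s["time_s"],np.array(p).round(4),X.round(3),s["wrist_force"])
w=snapshot("wrist");cv2.imwrite("pics/w2.png",w["color"][:,:,::-1])
f=np.array([.512,-.168,.045])-p;print("tool-frame face",X.T@f)
snapshot("side");
for r in pinpoint("tab_face","side")[:1]:print(r)
E
```

```text
4.6833 [ 0.4663 -0.198   0.0392] [[ 0.8    0.6    0.   ]
 [ 0.6   -0.8    0.001]
 [ 0.    -0.    -1.   ]] [-0.03622998 -0.86086004  0.52354856]
tool-frame face [ 0.05450045  0.00343937 -0.00582333]
{'centre': [264.6, 284.1], 'confidence': 0.82}
```

View pics/w2.png

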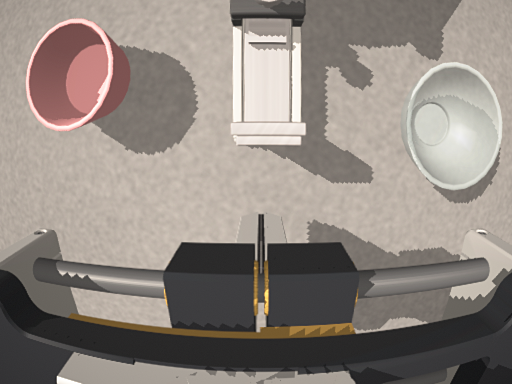

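The wrist view shows the tab centred at column ~268 and the fingers at ~261. That is about 3.5 mm towards tool +y, matching the estimate, so I correct it while approaching.

move_arm(increments=[-1,0.1,0.03,0,0,0,0,-1,0.2,0.03,0,0,0,0,-1,0.3,0.03,0,0,0,0,-1,0.36,0.03,0,0,0,0,-1,0.36,0.03,0,0,0,0])

```text
time_s: 5.25
eef_pos: [0.4982, -0.1773, 0.0384]
tool_rot: [-0.0, 0.948, 0.317, 0.001]
wrist_force: [-0.3, -0.6, -0.1]
opening: 0.0005
grip_force: 0.0
```

move_arm(increments=[-1,0.04,0,0,0,0,0,-1,0.08,0,0,0,0,0,-1,0.12,0,0,0,0,0,-1,0.16,0,0,0,0,0,-1,0.2,0,0,0,0,0])

```text
time_s: 5.67
eef_pos: [0.5102, -0.1687, 0.0383]
tool_rot: [0.0, 0.949, 0.315, -0.002]
wrist_force: [-6.9, -3.3, 4.0]
opening: 0.0002
grip_force: 3.9
```

```bash
python3 - <<'E'
from h import *
s=sense();print(s["time_s"],s["eef_pos"],s["wrist_force"])
a=snapshot("side")["color"];cv2.imwrite("pics/s2.png",cv2.resize(a[180:340,180:380,::-1],(800,600),interpolation=cv2.INTER_CUBIC))
E
```

```text
5.6667 [ 0.51019018 -0.16868993  0.0383293 ] [-6.860135   -3.31888763  3.95921946]
```

View pics/s2.png

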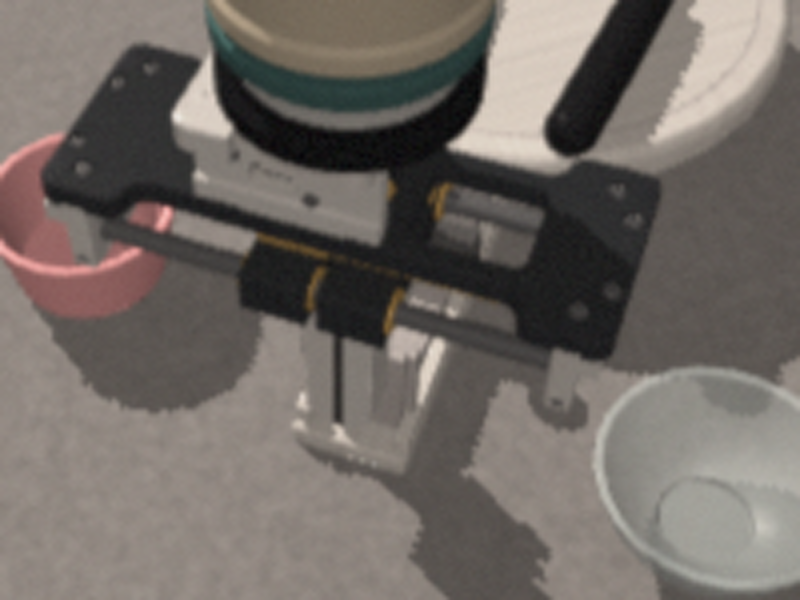

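The view shows the shut fingers on the tab's front face and the slide starting to move (about 8 N). I keep pushing.

move_arm(increments=[-1,0.06,0,0,0,0,0,-1,0.12,0,0,0,0,0,-1,0.18,0,0,0,0,0,-1,0.24,0,0,0,0,0,-1,0.3,0,0,0,0,0])

```text
time_s: 6.13
eef_pos: [0.5339, -0.1508, 0.0384]
tool_rot: [-0.0, 0.949, 0.315, -0.002]
wrist_force: [-5.4, -4.7, 4.1]
opening: 0.0005
grip_force: 3.8
```

move_arm(increments=[-1,0.03,0,0,0,0,0,-1,0.06,0,0,0,0,0,-1,0.08,0,0,0,0,0,-1,0.08,0,0,0,0,0])

```text
time_s: 6.47
eef_pos: [0.5403, -0.1461, 0.0383]
tool_rot: [0.0, 0.949, 0.315, -0.002]
wrist_force: [-6.5, -3.3, 3.5]
opening: 0.0005
grip_force: 3.7
```

move_arm(increments=[-1,0.02,0,0,0,0,0,-1,0.04,0,0,0,0,0,-1,0.05,0,0,0,0,0,-1,0.05,0,0,0,0,0])

```text
time_s: 6.8
eef_pos: [0.5434, -0.1437, 0.0384]
tool_rot: [0.0, 0.949, 0.315, -0.003]
wrist_force: [-6.8, -4.7, 5.2]
opening: 0.0001
grip_force: 4.2
```

move_arm(increments=[-1,0.02,0,0,0,0,0,-1,0.03,0,0,0,0,0,-1,0.03,0,0,0,0,0])

```text
time_s: 7.05
eef_pos: [0.5435, -0.1437, 0.0383]
tool_rot: [0.0, 0.949, 0.314, -0.004]
wrist_force: [-12.0, -6.8, 7.6]
opening: 0.0004
grip_force: 7.0
```

move_arm(increments=[-1,0.02,0,0,0,0,0,-1,0.04,0,0,0,0,0,-1,0.04,0,0,0,0,0])

```text
time_s: 7.3
eef_pos: [0.5434, -0.1437, 0.0383]
tool_rot: [0.0, 0.95, 0.313, -0.007]
wrist_force: [-17.4, -10.8, 11.3]
opening: -0.0001
grip_force: 10.6
```

The force has risen from 8 to 20 N with no further motion, so the slide is at its stop. I now back straight off, steadily, along the channel.

move_arm(increments=[-1,-0.08,0,0,0,0,0,-1,-0.16,0,0,0,0,0,-1,-0.24,0,0,0,0,0,-1,-0.32,0,0,0,0,0,-1,-0.4,0,0,0,0,0])

```text
time_s: 7.72
eef_pos: [0.5194, -0.1619, 0.0383]
tool_rot: [-0.0, 0.949, 0.315, -0.0]
wrist_force: [-0.3, 0.0, -0.2]
opening: 0.0003
grip_force: 0.0
```

move_arm(increments=[-1,-0.15,0,0,0,0,0,-1,-0.3,0,0,0,0,0,-1,-0.45,0,0,0,0,0,-1,-0.6,0,0,0,0,0,-1,-0.6,0,0,0,0,0])

```text
time_s: 8.13
eef_pos: [0.4704, -0.1991, 0.0387]
tool_rot: [0.0, 0.95, 0.314, -0.0]
wrist_force: [-1.2, -0.5, 0.6]
opening: 0.0006
grip_force: 0.0
```

move_arm(increments=[-1,-0.1,0,-0.3,0,0,0,-1,-0.2,0,-0.6,0,0,0,-1,-0.3,0,-0.9,0,0,0,-1,-0.3,0,-0.9,0,0,0])

```text
time_s: 8.47
eef_pos: [0.4506, -0.2178, 0.133]
tool_rot: [0.003, 0.949, 0.315, 0.003]
wrist_force: [-0.3, -0.0, -1.5]
opening: 0.0006
grip_force: 0.0
```

```bash
python3 - <<'E'
from h import *
s=sense();print(s["time_s"],s["eef_pos"],s["wrist_force"])
S={c:snapshot(c) for c in("side","top","wrist")}
cv2.imwrite("pics/w3.png",S["wrist"]["color"][:,:,::-1])
for n,z in (("tab_face",.045),("stop_pin",.07)):
  for c in("side","top"):
    for r in pinpoint(n,c)[:1]:print(n,c,r["confidence"],atz(S[c],r["centre"],z).round(4))
w=S["wrist"];K=w["camera_matrix"]
for n,z in (("tab_face",.045),("stop_pin",.07),("ramekin",0),("bowl",0)):
  for r in pinpoint(n,"wrist")[:1]:
    c=r["centre"];v=np.array([c[0]-K[0,2],c[1]-K[1,2]]);th=np.linalg.norm(v)/K[0,0]
    d=rot(w["attitude"])@np.array([*(v/np.linalg.norm(v)*np.sin(th)),np.cos(th)]);P=np.array(w["position"])
    print(n,c,r["confidence"],(P+d*(z-P[2])/d[2]).round(4))
E
```

```text
8.4667 [ 0.45060817 -0.21776631  0.13302523] [-0.29976625 -0.03230308 -1.4717428 ]
tab_face top 0.67 [ 0.5287 -0.1503  0.045 ]
stop_pin side 0.51 [ 0.5743 -0.1168  0.07  ]
stop_pin top 0.52 [ 0.5791 -0.1158  0.07  ]
tab_face [262.8, 81.8] 0.79 [ 0.5319 -0.1572  0.045 ]
stop_pin [259.6, 7.2] 0.97 [ 0.5788 -0.1186  0.07  ]
ramekin [135.0, 66.6] 0.79 [ 0.4729 -0.029   0.    ]
bowl [384.1, 101.1] 0.66 [ 0.6038 -0.2682  0.    ]
```

View pics/w3.png

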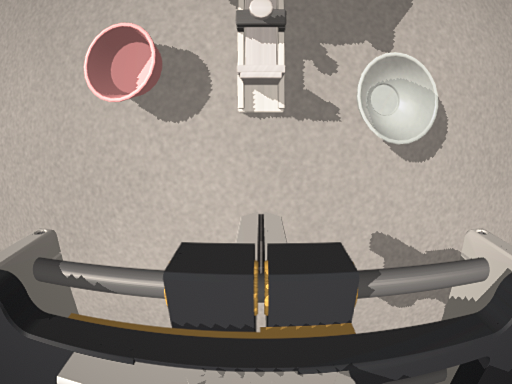

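The wrist view shows the tab now well inside the channel at (261,72), with the channel end at (261,110). Its face has moved about 24 mm, which is the latched position, and the ramekin and bowl have not moved. The arm is clear.

move_arm(increments=[-1,0,0,-0.3,0,0,0,-1,0,0,-0.4,0,0,0,-1,0,0,-0.4,0,0,0,-1,0,0,-0.4,0,0,0,-1,0,0,-0.4,0,0,0])

```text
time_s: 9.43
eef_pos: [0.4479, -0.2147, 0.1678]
tool_rot: [-0.0, 0.949, 0.316, -0.0]
wrist_force: [-0.2, -0.0, -0.1]
opening: 0.0009
grip_force: 0.0
```

```bash
python3 -c "
from workcell import *
print(sign_off())"
```

```text
the job is handed in; nothing more can be done
None
```

The slide was pushed to its stop and let go, and by camera it sits about 24 mm in, where it should be latched on the stop pin; the arm is clear and the job was handed in at about 9.4 s (no verdict was returned).

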